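Change over the treadle press and work its pedal

TASK

Change over the treadle press: swap the tin tractor on its bed with the spring barrel in the narrow wooden stall, so that the tractor stands on its wheels lengthways in the stall and the barrel stands upright on the bed between jaw and anvil (the press leaves only the tractor's sides free and the stall only its ends, so it has to be set down on the way and taken again differently; the cork mat is free for that). When both stand in their new places, press the spring pedal all the way down to its stop, hold it there a moment so that the jaw pushes the barrel against the anvil, and let it come back up. Leave the other things on the bench where they are.

Things in the scene. Friction and masses are not known exactly. Their poses are not given: they have to be found in the camera images.
- press: The fixed bench treadle press, grey and steel, about 200 x 180 mm. Origin on the table under its middle; x points from the jaw towards the anvil (away from the robot, within 0.2 rad), z up. Bed: 70 mm wide strip, top 20 mm above the table, centred on y = +55 mm. Pedal: centred on y = -60 mm, hinged at x = +80 mm.
- bed (a point): Centre of the working space on the bed's top face, axes as the press. The anvil is a fixed block whose flat face stands at x = +44 mm; the sliding jaw's flat face stands at x = -44 mm when the pedal is up and moves 34 mm to x = -10 mm when the pedal is down. Both are 66 mm wide (y) and 50 mm high. The sides (+-y) are open.
- pedal (a joint): The spring pedal's angle: 0 rad up (rest), 0.35 rad down at its stop. It drives the jaw through a link and springs back when let go. About 4 N at the pad start it, 11 N hold it at the stop.
- pedal_pad (a point): Middle of the top face of the pedal's black rubber tread (70 mm long, 56 mm wide), 120 mm from the hinge; moves with the pedal. At rest the pedal slopes up towards the robot by 0.40 rad and this point lies 87 mm above the table; at the stop it lies about 47 mm above the table. The hinge axis runs along the press's y at press x = +80 mm, z = 32 mm.
- stall: The fixed narrow wooden stall, 76 mm long (its x) and 78 mm wide (y): a floor board between two upright cheeks, each 10 mm thick and reaching 62 mm above the table; inner width 58 mm; both ends (+x and -x) open. Origin on the table under its middle.
- stall_floor (a point): Centre of the stall's floor, 10 mm above the table, axes as the stall (x lengthways).
- mat: Fixed square cork mat for setting things down, 110 x 110 mm, 3 mm thick, between press and stall. Origin under its middle, on the table.
- tractor: Rust-orange tin toy tractor, 66 mm long (x, nose at +x), 46 mm wide over the wheels, 50 mm high, about 0.18 kg. Origin: centre of its underside; z up. Rear wheels, 40 mm across, at x = -11 mm with flat outer faces at y = +-23 mm; the flat nose and tail, 36 mm wide, at x = +-33 mm from 10 to 34 mm up. Starts on the press bed, nose to the anvil.
- barrel: Steel spring barrel: drum 52 mm in diameter and 58 mm high with a plain round neck 34 mm in diameter above it, 105 mm high in all, about 0.35 kg. Origin in the centre of its underside, z up along its axis. Starts standing in the stall.
- gear_a: Brass gear wheel lying flat, 66 mm across, 18 mm high; leave alone.
- gear_b: Brass gear wheel lying flat, 78 mm across, 18 mm high; leave alone.
- dish: White porcelain parts dish, 90 mm across, 30 mm high; leave alone.
- winder: Steel spring winder with a crank, 100 mm high; leave alone.
- screwdriver: Screwdriver lying on the table, 150 mm long; leave alone.
- horse: White carousel horse on a brass pole and a wooden foot 70 x 40 mm, 118 mm high; leave alone.
Things that resemble listed ones, but are neither listed nor needed, are in the scene too. There is more than one size of the tractor; the job needs the smallest.

How it is judged:
On the way, in this order (a step that is already met when the one before it is completed fails the run):
1. tractor and barrel have changed places and are let go, the pedal still up (x of tractor in the frame of stall_floor between -0.015 and 0.015 m and y of tractor in the frame of stall_floor between -0.012 and 0.012 m and z of tractor in the frame of stall_floor between -0.005 and 0.005 m and angle between each of tractor, barrel's own z axis and vertical below 0.12 rad and angle between the x axis of tractor and the x axis of stall_floor, either way round below 0.25 rad and x of barrel in the frame of bed between -0.045 and 0.045 m and y of barrel in the frame of bed between -0.018 and 0.018 m and z of barrel in the frame of bed between -0.005 and 0.005 m and contact force between the fingers and tractor below 0.1 N and contact force between the fingers and barrel below 0.1 N and value of joint pedal below 0.1 rad), for 0.2 s.
2. the pedal is held down at its stop with the barrel on the bed (value of joint pedal above 0.325 rad and x of barrel in the frame of bed between -0.045 and 0.045 m and y of barrel in the frame of bed between -0.018 and 0.018 m and z of barrel in the frame of bed between -0.005 and 0.005 m and angle between barrel's own z axis and vertical below 0.12 rad), for 0.3 s.
At the end, for the whole second after the job is handed in: Tractor on its wheels on the stall floor, lengthways (0.25 rad), within 15 mm lengthways and 12 mm sideways of its centre; barrel upright on the bed, within 18 mm sideways of its middle and 6 mm of touching the anvil; pedal back up (below 0.06 rad); both at rest (x of tractor in the frame of stall_floor between -0.015 and 0.015 m and y of tractor in the frame of stall_floor between -0.012 and 0.012 m and z of tractor in the frame of stall_floor between -0.005 and 0.005 m and angle between each of tractor, barrel's own z axis and vertical below 0.12 rad and angle between the x axis of tractor and the x axis of stall_floor, either way round below 0.25 rad and x of barrel in the frame of bed between -0.045 and 0.045 m and y of barrel in the frame of bed between -0.018 and 0.018 m and z of barrel in the frame of bed between -0.005 and 0.005 m and x of barrel in the frame of bed above 0.012 m and value of joint pedal below 0.06 rad and linear speed of each of tractor, barrel below 0.02 m/s).
It fails at once if another thing on the bench is pushed more than 30 mm from its place (distance of any of gear_a, gear_b, dish, winder, screwdriver, horse from where it was at the start of the episode above 0.03 m).
It also fails if it takes over 72 s, if anything falls off the work surface, if the arm or the gripper's body presses on something with over 40 N, if the wrist force passes 120 N, or if a joint passes its speed limit or range.

ROBOT

A 6-joint arm with a two-finger parallel gripper is mounted at the origin on the work surface. World frame = base frame: x ahead of the robot, y to its left, z up, the work surface at z = 0. Lengths are in m, angles in rad, forces in N, time in s.
With the tool pointing down it reaches from about 0.375 to 0.825 m from the base axis. Payload 5.5 kg.
Tool frame: the origin (TCP) lies on the centre line of the jaws, within the pads' length; the fingertips stand 25 mm ahead of it and the grasp point (between the pads) lies 6 mm ahead of it; z points along the fingers, y is the line along which they close (so a half turn about z gives the same grasp; the last joint's range is limited). The gripper opens to 85 mm and grips with 20 to 120 N. Pads are 22 mm wide; open, the fingers measure 114 mm over their backs; the gripper's body (76 mm by 85 mm) begins 54 mm behind the grasp point. The pads swing forward as they close: fully open they stand 13 mm farther back than shut.
Start: joints at [-1.143, 0.314, -0.047, 1.21, 0, 1.571], TCP at [0.249, -0.546, 0.256] pointing down, gripper open.
Joint ranges: [-2.67, 2.67], [-0.69, 1.73], [-1.03, 1.25], [-2.08, 2.16], [-1.42, 1.45], [-3.14, 3.14]. Speed limits (rad/s): [2.39, 2.39, 3.01, 3.14, 3.14, 3.14].

INTERFACE

Orientations are given as a unit quaternion [x, y, z, w].
In Python, from rig import telemetry, imaging, manip gives the robot as it stands.
- The arm moves only by the shell command python3 -m jog 'ROWS' [FORCE]. ROWS is JSON, a list of rows, each an object with "gripper": the opening, from 0 (shut) to 1 (fully open); "dp": the shift along the tool's x, y, z in mm, a list of three; "spin": the turn about the tool's z in units of 6 degrees (1.0 is 6 degrees). In form: [{"gripper": gripper, "dp": [dx, dy, dz], "spin": spin}, ...]. A call has 1 to 8 rows; each row shifts and turns the commanded pose from where the row before left it, along the tool's axes as they then stand; what a row does not reach is not made up. A row lasts 1/12 s, in which the tool goes at most 41.7 mm and 7.16 degrees, less where a joint would pass 70% of its speed; a pose out of reach is approached as far as the arm can. A call with a gripper value outside its range is refused whole. The fingers move at their own pace and stop on an object; FORCE is the grip in N (left out, the last holds). Time passes only in rows, so rows that do not move let the fingers close. It gives the time, the measured TCP pose, the force, the opening and the grip force at its end, in the units of the state.
- telemetry.get_state(): the state, without advancing time (a new reading comes with each control period).
- imaging.grab_frame(name): name is "side" or "top"; returns (picture, depth): 480x640x3 uint8, red, green, blue; 480x640 float32, m along the optical axis (not along the pixel's ray), 0 where there is no reading.
- imaging.calibration(name): a dict with "fx", "fy", "cx", "cy" (pixels), "view" (4x4, takes a point from world to camera coordinates). Camera axes: x right, y down, z forward; pixel columns grow to the right and rows downward; lengths in m; the calibration is good to about 2 mm. A picture is of the moment at which its call begins. calibration takes no time and is no camera call.
- manip.close_job(): hands the job in; it is judged then, once.
The state is a dict: "clock": time; "joint_positions": joint angles; "joint_velocities": joint speeds; "tau": joint torques, N m; "tool_pos": TCP position; "tool_rot": TCP orientation; "ft_force": force on the tool from outside, world axes, zero at the start; "ft_torque": the same for the moment, N m; "gripper_width": finger opening in m; "gripper_force": force on a finger pad.
Only numpy, scipy, OpenCV 4.12 (cv2) and the standard library are available. Lean on these libraries where they do the work, as an engineer would, in place of code of your own. Each camera call takes 0.05 s, during which the arm holds its last target. There are 200 camera calls.

## Working session

There is one attempt and no reset: what is moved stays moved. The work goes in short steps, Python scripts to look and compute and a shell command to move; the robot and the scene stay as the last step left them, time stands still between calls to the robot, and variables do not carry over. Pictures are saved under pics/ and viewed, at most 10 in all, crops included, and the job is handed in when it is done.

```bash
ls; mkdir -p pics; python3 - <<'E'
from rig import telemetry, imaging
import cv2, numpy as np
print(telemetry.get_state())
for n in("top","side"):
    p,d=imaging.grab_frame(n); cv2.imwrite(f"pics/{n}0.png",p[:,:,::-1]); np.save(f"{n}0.npy",d)
    c=imaging.calibration(n); print(n,c['fx'],c['cx'],c['cy'],np.round(c['view'],3).tolist())
E
```

```text
pics
{'clock': 0.0, 'joint_positions': array([-1.14300550e+00,  3.14207061e-01, -4.80669089e-02,  1.21021979e+00,
        1.56016222e-05,  1.57081164e+00]), 'joint_velocities': array([ 4.53993684e-05,  7.29749829e-04, -5.56195686e-04,  8.84960897e-04,
       -3.69784057e-04, -6.10924536e-04]), 'tau': array([-1.60390915e-03, -5.39591432e+01,  3.39745975e+01,  1.91807176e-02,
        7.49586206e-06,  4.40108749e-08]), 'tool_pos': array([ 0.24869793, -0.54543863,  0.25545125]), 'tool_rot': array([ 9.77212734e-01,  2.12260577e-01, -1.72538752e-04, -8.31029815e-04]), 'ft_force': array([ 0.00172805, -0.25246908,  0.00674433]), 'ft_torque': array([0.03182328, 0.01817615, 0.01116012]), 'gripper_force': 0.0, 'gripper_width': 0.08534769831756565}
top 455.16556457030134 319.9511774145319 238.5505481451491 [[0.007, -1.0, 0.023, 0.038], [-0.986, -0.011, -0.167, 0.553], [0.167, -0.021, -0.986, 1.104], [0.0, 0.0, 0.0, 1.0]]
side 526.4950246155637 319.75880498159023 243.03305515183965 [[0.945, -0.326, -0.005, -0.505], [-0.196, -0.555, -0.809, 0.216], [0.261, 0.765, -0.588, 1.077], [0.0, 0.0, 0.0, 1.0]]
```

View pics/top0.png

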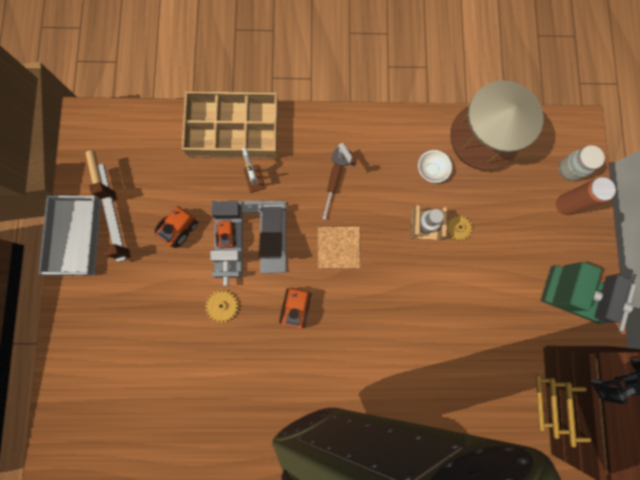

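View pics/side0.png

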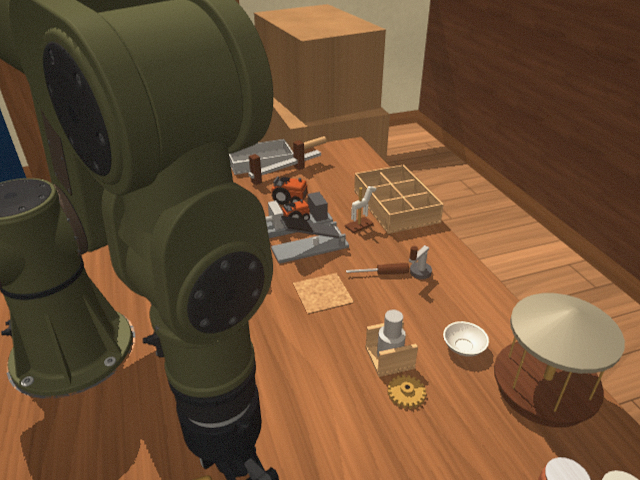

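The top view shows tractors at (226,233) on the press bed, (176,228) loose beside it and (296,308) loose in front. The one on the bed is the smallest and matches the description. The barrel is the steel drum in the stall at (430,220); the white and red cylinders at (582,163) and (590,195) are bystanders. gear_b is close to the stall at (461,228), the mat is at (339,247), and the pedal at (272,238).

```bash
cat > h.py <<'E'
import numpy as np, cv2
from rig import imaging, telemetry
def cloud(n,d):
    c=imaging.calibration(n); v,u=np.mgrid[:480,:640]
    P=np.stack([(u-c['cx'])/c['fx']*d,(v-c['cy'])/c['fy']*d,d],-1)
    V=np.array(c['view']); return (P-V[:3,3])@V[:3,:3]
def rect(P,m,name):
    q=(P[m][:,:2]*1000).astype(np.float32); r=cv2.minAreaRect(q)
    print(name,m.sum(),'ctr',np.round(r[0],1),'size',np.round(r[1],1),'ang',round(r[2],1),'z',np.round(np.percentile(P[m][:,2],[5,50,95]),4))
E
python3 - <<'E'
from h import *
p=cv2.imread('pics/top0.png'); d=np.load('top0.npy'); P=cloud('top',d); z=P[...,2]
for n,(u,v) in dict(bed=(226,255),tractor=(226,233),pedal=(272,238),mat=(339,247),barrel=(432,215),stall=(417,222),jaw=(226,268),anvil=(226,210)).items(): print(n,np.round(P[v,u],4))
a=cv2.resize(p[190:290,195:295],(390,390),interpolation=cv2.INTER_CUBIC); b=cv2.resize(p[185:260,395:485],(468,390),interpolation=cv2.INTER_CUBIC)[:,:400]
cv2.imwrite('pics/crop.png',np.hstack([a,b]))
R=np.zeros(z.shape,bool)
def box(u0,u1,v0,v1):
    m=R.copy(); m[v0:v1,u0:u1]=1; return m
hsv=cv2.cvtColor(p,cv2.COLOR_BGR2HSV)
org=(hsv[...,0]<12)&(hsv[...,1]>190)&(hsv[...,2]>120)
rect(P,box(212,242,205,262)&org&(z>.04),'tractor orange')
rect(P,box(412,450,195,245)&(z>.09),'neck')
rect(P,box(412,450,195,245)&(z>.045)&(z<.064),'drum+cheek')
rect(P,box(405,455,195,245)&(z>.05)&(hsv[...,1]>80),'cheeks')
rect(P,box(256,290,198,275)&(z>.02),'pedal')
rect(P,box(205,245,195,222)&(z>.06),'anvil')
rect(P,box(205,245,245,285)&(z>.06),'jaw')
rect(P,box(200,290,195,285)&(z>.01),'press')
rect(P,box(310,370,220,275)&(z>.0015)&(z<.008),'mat')
E
```

```text
bed [0.5046 0.2724 0.0718]
tractor [0.561  0.2766 0.0616]
pedal [0.5462 0.1605 0.0816]
mat [ 0.5376 -0.0082  0.0031]
barrel [ 0.6013 -0.2256  0.1134]
stall [ 0.5942 -0.2009  0.063 ]
jaw [0.4754 0.276  0.0454]
anvil [0.6167 0.2767 0.0736]
tractor orange 136 ctr [559.5 281.2] size [57.9 30.9] ang 3.9 z [0.0593 0.0646 0.0684]
neck 203 ctr [491. -85.] size [ 32.7 400.4] ang 36.1 z [0.0952 0.1151 0.1194]
drum+cheek 306 ctr [ 598.9 -234.3] size [78.9 75.4] ang 86.7 z [0.0468 0.0605 0.0637]
cheeks 280 ctr [514.8 -92.9] size [102.6 433.5] ang 30.8 z [0.0535 0.0618 0.0661]
pedal 1239 ctr [499.7 145.7] size [308.3  89. ] ang 13.2 z [0.0375 0.0729 0.0997]
anvil 412 ctr [514.3 174.3] size [369.9  68.6] ang 45.3 z [0.0652 0.0722 0.0763]
jaw 295 ctr [451.5 181.6] size [288.9  50.8] ang 61.3 z [0.0641 0.0704 0.0747]
press 4260 ctr [506.7 193.6] size [302.6 242.3] ang 2.0 z [0.0119 0.0516 0.0945]
mat 1915 ctr [538.3 -10.4] size [143.5 156. ] ang 0.6 z [0.0017 0.0036 0.0068]
```

View pics/crop.png

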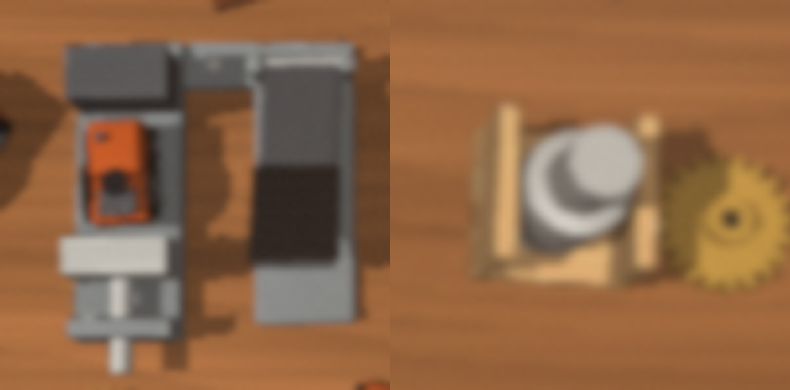

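The crop confirms the small tractor on the bed, nose to the anvil, with the jaw below it, the pedal at the right, and the barrel in the stall beside gear_b. Next I'll refine the poses using valid depth only.

```bash
cat >> h.py <<'E'
def comp(m,seed=None):
    n,l,s,_=cv2.connectedComponentsWithStats(m.astype(np.uint8)); return l==1+np.argmax(s[1:,4])
def box(u0,u1,v0,v1):
    m=np.zeros((480,640),bool); m[v0:v1,u0:u1]=1; return m
E
python3 - <<'E'
from h import *
p=cv2.imread('pics/top0.png')
hsv=cv2.cvtColor(p,cv2.COLOR_BGR2HSV)
d=np.load('top0.npy'); P=cloud('top',d); z=np.where(d>0,P[...,2],-1)
org=(hsv[...,0]<12)&(hsv[...,1]>190)&(hsv[...,2]>120)
f=lambda n,b,m: rect(P,comp(box(*b)&m),n)
f('tractor orange',(212,242,218,255),org&(z>.04))
f('neck',(412,455,195,245),z>.1)
f('cheekL',(405,422,195,245),(z>.055)&(z<.07))
f('cheekR',(436,452,195,245),(z>.055)&(z<.07))
f('stall all',(405,450,195,250),(z>.004))
f('pedal',(258,290,205,275),z>.03)
f('anvil',(205,245,195,222),(z>.065)&(z<.078))
f('jaw',(205,245,245,275),(z>.065)&(z<.078))
f('mat',(310,370,220,275),(hsv[...,1]<165)&(abs(z-.003)<.004))
dark=(hsv[...,2]<60); f('pad',(255,290,225,262),dark&(z>.05))
# side camera
s=np.load('side0.npy'); Q=cloud('side',s); zs=np.where(s>0,Q[...,2],-1)
g=lambda n,b,m: rect(Q,comp(box(*b)&m),n)
g('S neck',(375,410,305,350),zs>.1)
ps=cv2.cvtColor(cv2.imread('pics/side0.png'),cv2.COLOR_BGR2HSV)
g('S tractor',(280,312,195,222),(ps[...,0]<12)&(ps[...,1]>190)&(zs>.03))
g('S anvil',(305,330,188,222),zs>.064)
g('S mat',(285,360,265,320),abs(zs-.004)<.003)
E
```

```text
tractor orange 134 ctr [570.6 281.9] size [35.7 30.6] ang 3.0 z [0.0599 0.0647 0.0684]
neck 176 ctr [ 599.  -232.8] size [32.1 33.9] ang 33.0 z [0.1052 0.1153 0.1186]
cheekL 148 ctr [ 600.4 -203.5] size [16.6 75.1] ang 86.1 z [0.0573 0.0621 0.0659]
cheekR 122 ctr [ 596.8 -268.5] size [10.5 75.7] ang 86.5 z [0.0572 0.0621 0.0655]
stall all 1143 ctr [ 601.6 -246.5] size [105.7  92.1] ang 85.5 z [0.0077 0.0605 0.1164]
pedal 1187 ctr [567.9 165.1] size [145.6  69.2] ang 2.2 z [0.0391 0.0748 0.0995]
anvil 386 ctr [622.6 282. ] size [36.4 66.1] ang 0.4 z [0.0683 0.0724 0.076 ]
jaw 266 ctr [505.7 279.4] size [24.3 66.5] ang 3.0 z [0.067  0.0704 0.0739]
mat 2726 ctr [538.6 -10.7] size [144.  156.6] ang 0.6 z [-0.0005  0.0025  0.006 ]
pad 473 ctr [529.8 163.1] size [61.7 49.6] ang 0.5 z [0.0763 0.0883 0.1004]
S neck 286 ctr [ 599.2 -236.7] size [35.1 33.1] ang 45.1 z [0.1014 0.114  0.1169]
S tractor 78 ctr [577.8 277.6] size [36.7 31.9] ang 73.4 z [0.0561 0.0628 0.0656]
S anvil 207 ctr [622.3 278.3] size [71.6 36. ] ang 89.3 z [0.0659 0.0712 0.0739]
S mat 1502 ctr [ 5.328e+02 -4.000e-01] size [134.1 152. ] ang 1.3 z [0.0012 0.003  0.0054]
```

The smallest tractor's centre is about (0.557, 0.280), with the press yaw about 1.3°. The bed centre is about (0.561, 0.280) and the barrel's neck axis about (0.599, -0.235). The stall yaw is about -4° and the mat sits at about (0.537, -0.006).

```bash
cat > to.py <<'E'
import sys,numpy as np
from rig import telemetry
from scipy.spatial.transform import Rotation as R
s=telemetry.get_state(); r=R.from_quat(s['tool_rot']); X=r.as_matrix()
print('t',round(s['clock'],2),'pos',np.round(s['tool_pos']*1000,1),'yaw',round(np.degrees(np.arctan2(X[1,0],X[0,0])),2),'w',round(s['gripper_width']*1000,1),'gf',round(s['gripper_force'],1),'F',np.round(s['ft_force'],1))
for a in sys.argv[1:]:
    print(a,'dp',np.round(r.inv().apply(np.array(eval(a))-s['tool_pos']*1000),1))
E
python3 -m jog '[{"gripper":1,"dp":[0,0,0],"spin":1},{"gripper":1,"dp":[0,0,0],"spin":1},{"gripper":1,"dp":[0,0,0],"spin":1},{"gripper":1,"dp":[0,0,0],"spin":0.87},{"gripper":1,"dp":[0,0,0],"spin":0}]' 40
python3 to.py 550,280,130
```

```text
clock: 0.52
tool_pos: [0.2488, -0.5456, 0.2558]
tool_rot: [1.0, 0.01, -0.0, -0.0]
ft_force: [-0.8, -0.4, -0.8]
gripper_width: 0.0857
gripper_force: 0.0
t 0.52 pos [ 248.8 -545.6  255.8] yaw 1.17 w 85.7 gf 0.0 F [-0.8 -0.4 -0.8]
550,280,130 dp [ 318.  -819.2  126.4]
```

```bash

python3 -m jog '[{"gripper":1,"dp":[13,-34,0],"spin":0},{"gripper":1,"dp":[13,-34,0],"spin":0},{"gripper":1,"dp":[13,-34,0],"spin":0},{"gripper":1,"dp":[13,-34,0],"spin":0},{"gripper":1,"dp":[13,-34,0],"spin":0},{"gripper":1,"dp":[13,-34,0],"spin":0},{"gripper":1,"dp":[13,-34,0],"spin":0},{"gripper":1,"dp":[13,-34,0],"spin":0}]' >/dev/null
python3 -m jog '[{"gripper":1,"dp":[13,-34,0],"spin":0},{"gripper":1,"dp":[13,-34,0],"spin":0},{"gripper":1,"dp":[13,-34,0],"spin":0},{"gripper":1,"dp":[13,-34,0],"spin":0},{"gripper":1,"dp":[13,-34,0],"spin":0},{"gripper":1,"dp":[13,-34,0],"spin":0},{"gripper":1,"dp":[13,-34,0],"spin":0},{"gripper":1,"dp":[13,-34,0],"spin":0}]' >/dev/null
python3 -m jog '[{"gripper":1,"dp":[13,-34,12],"spin":0},{"gripper":1,"dp":[13,-34,12],"spin":0},{"gripper":1,"dp":[13,-34,12],"spin":0},{"gripper":1,"dp":[13,-34,12],"spin":0},{"gripper":1,"dp":[14,-34,12],"spin":0},{"gripper":1,"dp":[15,-34,12],"spin":0},{"gripper":1,"dp":[15,-34,12],"spin":0},{"gripper":1,"dp":[0,0,0],"spin":0}]' >/dev/null
python3 to.py 550,280,52; python3 - <<'E'
from h import *
for n in("top","side"):
    p,d=imaging.grab_frame(n); cv2.imwrite(f"pics/{n}1.png",p[:,:,::-1]); np.save(f"{n}1.npy",d)
a=cv2.imread('pics/top1.png')[170:300,180:310]; b=cv2.imread('pics/side1.png')[120:270,230:380]
cv2.imwrite('pics/c1.png',np.hstack([cv2.resize(a,(400,400)),cv2.resize(b,(400,400))]))
E
```

```text
t 2.52 pos [532.8 135.3 180.6] yaw 11.13 w 85.5 gf 0.0 F [ 0.5 -0.3  1. ]
550,280,52 dp [  45.1 -124.5  142.3]
```

View pics/c1.png

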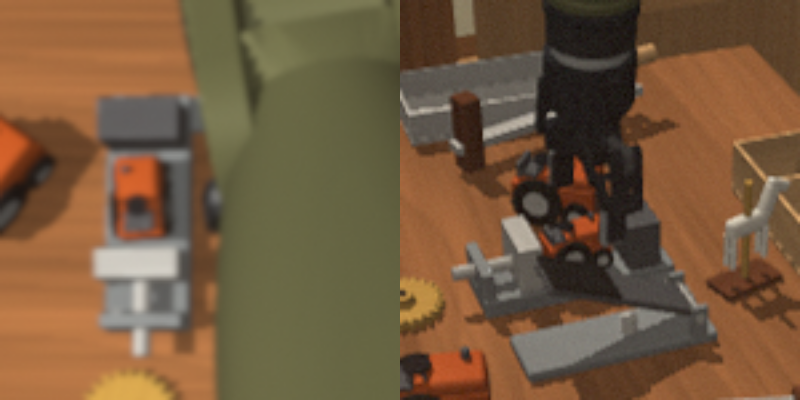

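The view shows the fingers beside the press, short of the target: rows were limited and the tool sits at yaw 11°. I'll correct the yaw and use smaller steps.

```bash

python3 -m jog '[{"gripper":1,"dp":[0,0,0],"spin":0.82},{"gripper":1,"dp":[0,0,0],"spin":0.82},{"gripper":1,"dp":[0,0,0],"spin":0}]' >/dev/null
python3 to.py 550,280,120
```

```text
t 2.87 pos [536.6  84.7 183. ] yaw 4.64 w 85.5 gf 0.0 F [-0.  -0.3  0.3]
550,280,120 dp [  30.5 -183.1   88.6]
```

```bash

echo "print('toolz',np.round(X[:,2],3),'q',np.round(s['joint_positions'],2))" >> to.py
python3 to.py
python3 -m jog '[{"gripper":1,"dp":[0,0,0],"spin":0},{"gripper":1,"dp":[0,0,0],"spin":0},{"gripper":1,"dp":[0,0,0],"spin":0}]' >/dev/null
python3 to.py 550,280,120
```

```text
t 2.87 pos [536.6  84.7 183. ] yaw 4.64 w 85.5 gf 0.0 F [-0.  -0.3  0.3]
toolz [-0.032  0.136 -0.99 ] q [ 0.08  0.27 -0.29  1.04  0.14  3.14]
t 3.12 pos [536.6  88.6 183.1] yaw 4.94 w 85.6 gf 0.0 F [ 0.8  0.4 -0.3]
550,280,120 dp [  31.2 -178.9   88.4]
toolz [-0.032  0.138 -0.99 ] q [ 0.08  0.27 -0.29  1.04  0.14  3.14]
```

Joint 6 is at its upper limit, so I'll take the equivalent half turn (negative spin).

```bash

for i in 1 2 3; do python3 -m jog '[{"gripper":1,"dp":[0,0,0],"spin":-1.15},{"gripper":1,"dp":[0,0,0],"spin":-1.15},{"gripper":1,"dp":[0,0,0],"spin":-1.15},{"gripper":1,"dp":[0,0,0],"spin":-1.15},{"gripper":1,"dp":[0,0,0],"spin":-1.15},{"gripper":1,"dp":[0,0,0],"spin":-1.15},{"gripper":1,"dp":[0,0,0],"spin":-1.15},{"gripper":1,"dp":[0,0,0],"spin":-1.15}]' >/dev/null; done
python3 to.py 550,280,120
```

```text
t 5.12 pos [536.5  89.2 182.9] yaw 171.07 w 85.7 gf 0.0 F [-0.  -0.2 -0.5]
550,280,120 dp [ 12.9 180.5  88.1]
toolz [-0.033  0.138 -0.99 ] q [ 0.09  0.27 -0.29  1.04  0.14  0.24]
```

The limit left an 8° sideways lean in the commanded pose. Rows can't command a tilt directly, so I'll undo it symmetrically at joint 6's other limit.

```bash

for i in 1 2 3; do python3 -m jog '[{"gripper":1,"dp":[0,0,0],"spin":-1.17},{"gripper":1,"dp":[0,0,0],"spin":-1.17},{"gripper":1,"dp":[0,0,0],"spin":-1.17},{"gripper":1,"dp":[0,0,0],"spin":-1.17},{"gripper":1,"dp":[0,0,0],"spin":-1.17},{"gripper":1,"dp":[0,0,0],"spin":-1.17},{"gripper":1,"dp":[0,0,0],"spin":-1.17},{"gripper":1,"dp":[0,0,0],"spin":-1.17}]' >/dev/null; done
python3 -m jog '[{"gripper":1,"dp":[0,0,0],"spin":-1.1},{"gripper":1,"dp":[0,0,0],"spin":-1.1},{"gripper":1,"dp":[0,0,0],"spin":-1.1}]' >/dev/null
python3 to.py 
python3 -m jog '[{"gripper":1,"dp":[0,0,0],"spin":-1.1},{"gripper":1,"dp":[0,0,0],"spin":-1.1}]' >/dev/null
python3 to.py 540,-100,183
```

```text
t 7.37 pos [536.5  89.2 182.9] yaw -0.74 w 85.4 gf 0.0 F [ 0.3 -0.3 -0.1]
toolz [-0.033  0.138 -0.99 ] q [ 0.09  0.27 -0.29  1.04  0.14 -3.04]
t 7.53 pos [532.6 118.1 182.7] yaw 8.75 w 85.4 gf 0.0 F [-0.   0.5 -0. ]
540,-100,183 dp [-25.8 215.3 -24.3]
toolz [-0.021  0.109 -0.994] q [ 0.16  0.26 -0.3   1.02  0.11 -3.14]
```

```bash

python3 -m jog '[{"gripper":1,"dp":[0,0,0],"spin":-1.1},{"gripper":1,"dp":[0,0,0],"spin":-1.1}]' >/dev/null
python3 to.py 
python3 -m jog '[{"gripper":1,"dp":[0,0,0],"spin":-1.1},{"gripper":1,"dp":[0,0,0],"spin":-1.1}]' >/dev/null
python3 to.py 540,-100,183
```

```text
t 7.7 pos [516.1 180.  183.1] yaw 17.25 w 85.3 gf 0.0 F [ 1.4 -0.2 -0.1]
toolz [ 0.     0.063 -0.998] q [ 0.3   0.24 -0.32  0.99  0.06 -3.14]
t 7.87 pos [491.8 235.9 183.2] yaw 25.42 w 85.4 gf 0.0 F [ 0.1  1.5 -0.4]
540,-100,183 dp [-100.6  324.    -4.5]
toolz [ 0.024  0.017 -1.   ] q [ 0.44  0.23 -0.33  0.98  0.01 -3.14]
```

```bash

python3 -m jog '[{"gripper":1,"dp":[0,0,0],"spin":-0.3},{"gripper":1,"dp":[0,0,0],"spin":1},{"gripper":1,"dp":[0,0,0],"spin":1.1},{"gripper":1,"dp":[0,0,0],"spin":1.1},{"gripper":1,"dp":[0,0,0],"spin":1.1},{"gripper":1,"dp":[0,0,0],"spin":0},{"gripper":1,"dp":[0,0,0],"spin":0}]' >/dev/null
python3 to.py 550,280,110
```

```text
t 8.45 pos [488.6 241.3 182.9] yaw 0.65 w 85.6 gf 0.0 F [ 0.9  1.  -0.1]
550,280,110 dp [ 60.  -37.2  74.8]
toolz [ 0.025  0.011 -1.   ] q [ 0.46  0.23 -0.33  0.98 -0.   -2.69]
```

```bash

python3 -m jog '[{"gripper":1,"dp":[20,-12.5,15],"spin":0},{"gripper":1,"dp":[20,-12.5,20],"spin":0},{"gripper":1,"dp":[20,-12.5,20],"spin":0},{"gripper":1,"dp":[0,0,20],"spin":0},{"gripper":1,"dp":[0,0,0],"spin":0},{"gripper":1,"dp":[0,0,0],"spin":0}]' >/dev/null
python3 to.py 550,280,54
python3 - <<'E'
from h import *
p,d=imaging.grab_frame('side'); cv2.imwrite('pics/c2.png',cv2.resize(p[160:270,240:370,::-1],(650,550),interpolation=cv2.INTER_CUBIC))
E
```

```text
t 8.95 pos [548.9 279.3 108.5] yaw 0.55 w 85.2 gf 0.0 F [ 0.4 -0.5 -0.5]
550,280,54 dp [-0.1 -0.2 54.5]
toolz [ 0.022  0.01  -1.   ] q [ 0.47  0.42 -0.25  0.88 -0.   -2.68]
```

View pics/c2.png

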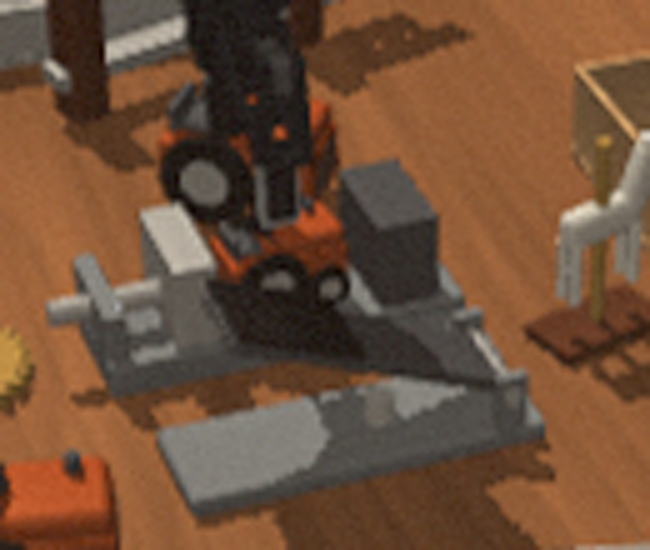

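The near finger at (280,195) stands straight above the rear wheel at (280,278), so I can go down and grip.

```bash

python3 -m jog '[{"gripper":1,"dp":[0,0,20],"spin":0},{"gripper":1,"dp":[0,0,20],"spin":0},{"gripper":1,"dp":[0,0,15],"spin":0},{"gripper":1,"dp":[0,0,0],"spin":0},{"gripper":0.3,"dp":[0,0,0],"spin":0},{"gripper":0.3,"dp":[0,0,0],"spin":0},{"gripper":0.3,"dp":[0,0,0],"spin":0},{"gripper":0.3,"dp":[0,0,0],"spin":0}]' 35 >/dev/null
python3 to.py
python3 -m jog '[{"gripper":0.3,"dp":[0,0,0],"spin":0},{"gripper":0.3,"dp":[0,0,0],"spin":0},{"gripper":0.3,"dp":[0,0,0],"spin":0}]' >/dev/null
python3 to.py
```

```text
t 9.67 pos [553.  281.4  57. ] yaw 0.44 w 46.2 gf 34.4 F [-0.7  0.2  5.2]
toolz [ 0.028  0.013 -1.   ] q [ 0.47  0.47 -0.3   0.77 -0.   -2.68]
t 9.92 pos [552.9 281.4  57. ] yaw 0.45 w 46.3 gf 34.4 F [-1.4  0.6  6.4]
toolz [ 0.028  0.013 -1.   ] q [ 0.47  0.47 -0.3   0.77 -0.   -2.68]
```

```bash

python3 -m jog '[{"gripper":0.3,"dp":[0,0,-10],"spin":0},{"gripper":0.3,"dp":[0,0,-20],"spin":0},{"gripper":0.3,"dp":[0,0,-25],"spin":0},{"gripper":0.3,"dp":[0,0,-25],"spin":0},{"gripper":0.3,"dp":[0,0,-25],"spin":0},{"gripper":0.3,"dp":[0,0,0],"spin":1},{"gripper":0.3,"dp":[0,0,0],"spin":1},{"gripper":0.3,"dp":[0,0,0],"spin":0.2}]' >/dev/null
python3 to.py 532,-6,110
```

```text
t 10.58 pos [549.4 279.6 161.4] yaw -12.95 w 46.0 gf 35.9 F [-0.7 -0.  -2.6]
532,-6,110 dp [ 45.9 283.1  47.4]
toolz [ 0.027  0.012 -1.   ] q [ 0.47  0.37 -0.19  0.98 -0.   -2.44]
```

```bash

python3 -m jog '[{"gripper":0.3,"dp":[4,25,0],"spin":0},{"gripper":0.3,"dp":[5,29,0],"spin":0},{"gripper":0.3,"dp":[5,29,0],"spin":0},{"gripper":0.3,"dp":[5,29,0],"spin":0},{"gripper":0.3,"dp":[5,29,0],"spin":0},{"gripper":0.3,"dp":[5,29,0],"spin":0},{"gripper":0.3,"dp":[5,29,0],"spin":0},{"gripper":0.3,"dp":[5,29,0],"spin":0}]' >/dev/null
python3 -m jog '[{"gripper":0.3,"dp":[4,28,10],"spin":0},{"gripper":0.3,"dp":[3,27,20],"spin":0},{"gripper":0.3,"dp":[0,0,20],"spin":0},{"gripper":0.3,"dp":[0,0,20],"spin":0},{"gripper":0.3,"dp":[0,0,0],"spin":0},{"gripper":0.3,"dp":[0,0,0],"spin":0}]' >/dev/null
python3 to.py 532,-6,40
```

```text
t 11.75 pos [531.9  -6.   85.5] yaw -12.71 w 46.1 gf 36.2 F [ 0.  -0.1 -1.1]
532,-6,40 dp [-0.7  0.7 45.5]
toolz [ 0.022  0.011 -1.   ] q [-0.02  0.3  -0.48  0.77  0.01 -2.94]
```

```bash

python3 -m jog '[{"gripper":0.3,"dp":[0,0,20],"spin":0},{"gripper":0.3,"dp":[0,0,15],"spin":0},{"gripper":0.3,"dp":[0,0,8],"spin":0},{"gripper":0.3,"dp":[0,0,0],"spin":0},{"gripper":0.3,"dp":[0,0,2],"spin":0},{"gripper":0.3,"dp":[0,0,0],"spin":0}]' >/dev/null
python3 to.py 532,-6,40
```

```text
t 12.25 pos [535.2  -5.2  42.1] yaw -12.73 w 45.7 gf 36.2 F [ 0.4 -0.6 -2.3]
532,-6,40 dp [-3.   1.5  2. ]
toolz [ 0.027  0.011 -1.   ] q [-0.02  0.36 -0.52  0.67  0.01 -2.94]
```

```bash

python3 -m jog '[{"gripper":0.3,"dp":[0,0,2],"spin":0},{"gripper":0.3,"dp":[0,0,0],"spin":0}]' >/dev/null
python3 to.py
python3 -m jog '[{"gripper":0.3,"dp":[0,0,1],"spin":0},{"gripper":0.3,"dp":[0,0,0],"spin":0}]' >/dev/null
python3 to.py
```

```text
t 12.42 pos [535.5  -5.2  40.1] yaw -12.76 w 46.1 gf 36.6 F [0.4 0.5 1.7]
toolz [ 0.027  0.012 -1.   ] q [-0.02  0.36 -0.52  0.66  0.01 -2.94]
t 12.58 pos [535.5  -5.2  39.9] yaw -12.76 w 46.2 gf 37.3 F [-2.9  2.4 11.6]
toolz [ 0.027  0.012 -1.   ] q [-0.02  0.36 -0.52  0.66  0.01 -2.94]
```

```bash

python3 -m jog '[{"gripper":1,"dp":[0,0,0],"spin":0},{"gripper":1,"dp":[0,0,0],"spin":0},{"gripper":1,"dp":[0,0,0],"spin":0},{"gripper":1,"dp":[0,0,-10],"spin":0},{"gripper":1,"dp":[0,0,-35],"spin":0},{"gripper":1,"dp":[0,0,-35],"spin":0},{"gripper":1,"dp":[0,0,-35],"spin":0},{"gripper":1,"dp":[0,0,-25],"spin":1}]' >/dev/null
python3 -m jog '[{"gripper":1,"dp":[0,0,0],"spin":1.15},{"gripper":1,"dp":[0,0,0],"spin":1.15},{"gripper":1,"dp":[0,0,0],"spin":1.15},{"gripper":1,"dp":[0,0,0],"spin":1.15},{"gripper":1,"dp":[0,0,0],"spin":1.15},{"gripper":1,"dp":[0,0,0],"spin":1.15},{"gripper":1,"dp":[0,0,0],"spin":1.15},{"gripper":1,"dp":[0,0,0],"spin":1.15}]' >/dev/null
python3 -m jog '[{"gripper":1,"dp":[0,0,0],"spin":1.15},{"gripper":1,"dp":[0,0,0],"spin":1.15},{"gripper":1,"dp":[0,0,0],"spin":1.15},{"gripper":1,"dp":[0,0,0],"spin":1.15},{"gripper":1,"dp":[0,0,0],"spin":0},{"gripper":1,"dp":[0,0,0],"spin":0}]' >/dev/null
python3 to.py 599,-235,150
```

```text
t 14.42 pos [530.9  -7.  178.5] yaw -101.36 w 85.8 gf 0.0 F [-0.3  0.6  0.2]
599,-235,150 dp [ 210.6 -111.1   27.6]
toolz [ 0.025  0.011 -1.   ] q [-0.02  0.21 -0.37  0.97  0.01 -1.39]
```

```bash

python3 -m jog '[{"gripper":1,"dp":[26.3,-13.9,0],"spin":0},{"gripper":1,"dp":[26.3,-13.9,0],"spin":0},{"gripper":1,"dp":[26.3,-13.9,0],"spin":0},{"gripper":1,"dp":[26.3,-13.9,0],"spin":0},{"gripper":1,"dp":[26.3,-13.9,0],"spin":0},{"gripper":1,"dp":[26.3,-13.9,0],"spin":0},{"gripper":1,"dp":[26.3,-13.9,0],"spin":0},{"gripper":1,"dp":[26.3,-13.9,25],"spin":0}]' >/dev/null
python3 -m jog '[{"gripper":1,"dp":[0,0,0],"spin":0},{"gripper":1,"dp":[0,0,0],"spin":0},{"gripper":1,"dp":[0,0,0],"spin":0}]' >/dev/null
python3 to.py 599,-235,98
python3 - <<'E'
from h import *
for n in("top","side"):
    p,d=imaging.grab_frame(n); cv2.imwrite(f"pics/{n}2.png",p[:,:,::-1]); np.save(f"{n}2.npy",d)
    P=cloud(n,d); z=np.where(d>0,P[...,2],-1); hsv=cv2.cvtColor(p[:,:,::-1].copy(),cv2.COLOR_BGR2HSV)
    org=(hsv[...,0]<12)&(hsv[...,1]>190)&(z>.015)
    b=box(318,362,225,272) if n=='top' else box(285,360,245,325)
    rect(P,comp(b&org),n+' tractor'); rect(P,b&(d>0)&(z>.015),n+' all')
a=cv2.imread('pics/top2.png')[180:280,310:470]; b=cv2.imread('pics/side2.png')[230:380,270:430]
cv2.imwrite('pics/c3.png',np.hstack([cv2.resize(a,(400,250)),cv2.resize(b,(267,250))]))
E
```

```text
t 15.33 pos [ 597.9 -234.8  152. ] yaw -101.47 w 85.7 gf 0.0 F [-0.6  1.  -0.3]
599,-235,98 dp [ 0.9  0.  54. ]
toolz [ 0.024  0.012 -1.   ] q [-0.38  0.43 -0.12  1.    0.02 -1.75]
top tractor 152 ctr [555.3  -8.8] size [34.1 37.7] ang 2.5 z [0.0373 0.0468 0.0502]
top all 469 ctr [544.4  -5. ] size [45.8 66.7] ang 81.4 z [0.0253 0.0443 0.0511]
side tractor 190 ctr [555.7 -11.5] size [38.5 42.1] ang 78.1 z [0.0305 0.0456 0.0491]
side all 810 ctr [577.8 -30.4] size [140.4 404.5] ang 4.0 z [0.0172 0.0417 0.2276]
```

View pics/c3.png

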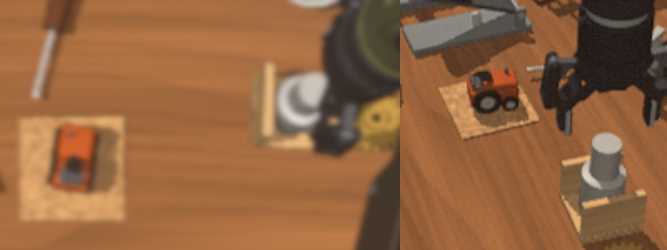

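The tractor stands on the mat (upright, at (70,155) in the left crop), centred at about (0.544, -0.005). The open fingers straddle the barrel neck at (605,150) in the right crop.

```bash

python3 -m jog '[{"gripper":1,"dp":[0,0,20],"spin":0},{"gripper":1,"dp":[0,0,20],"spin":0},{"gripper":1,"dp":[0,0,12],"spin":0},{"gripper":0.2,"dp":[0,0,0],"spin":0},{"gripper":0.2,"dp":[0,0,0],"spin":0},{"gripper":0.2,"dp":[0,0,0],"spin":0},{"gripper":0.2,"dp":[0,0,0],"spin":0},{"gripper":0.2,"dp":[0,0,0],"spin":0}]' 50 >/dev/null
python3 to.py
python3 -m jog '[{"gripper":0.2,"dp":[0,0,0],"spin":0},{"gripper":0.2,"dp":[0,0,0],"spin":0}]' >/dev/null
python3 to.py
```

```text
t 16.1 pos [ 600.2 -234.7  101.8] yaw -101.54 w 32.6 gf 49.1 F [-1.1  1.4  3.5]
toolz [ 0.027  0.011 -1.   ] q [-0.38  0.48 -0.18  0.9   0.02 -1.75]
t 16.27 pos [ 600.2 -234.7  101.9] yaw -101.55 w 32.1 gf 49.2 F [-1.1  1.1  5.3]
toolz [ 0.027  0.011 -1.   ] q [-0.38  0.48 -0.18  0.9   0.02 -1.75]
```

```bash

python3 -m jog '[{"gripper":0.2,"dp":[0,0,-8],"spin":0},{"gripper":0.2,"dp":[0,0,-16],"spin":0},{"gripper":0.2,"dp":[0,0,-20],"spin":0},{"gripper":0.2,"dp":[0,0,-24],"spin":0},{"gripper":0.2,"dp":[0,0,-24],"spin":0},{"gripper":0.2,"dp":[0,0,-18],"spin":0},{"gripper":0.2,"dp":[0,0,0],"spin":0}]' >/dev/null
python3 to.py 568,279.5,207
```

```text
t 16.85 pos [ 598.9 -236.7  215. ] yaw -101.55 w 32.6 gf 50.4 F [ 0.3 -0.3 -2.8]
568,279.5,207 dp [-499.4  134.    11.5]
toolz [ 0.031  0.009 -0.999] q [-0.39  0.39 -0.03  1.12  0.02 -1.75]
```

```bash

python3 -m jog '[{"gripper":0.2,"dp":[-14,3.7,0],"spin":0},{"gripper":0.2,"dp":[-28,7.5,0.5],"spin":0},{"gripper":0.2,"dp":[-28,7.5,0.5],"spin":0},{"gripper":0.2,"dp":[-28,7.5,0.5],"spin":0},{"gripper":0.2,"dp":[-28,7.5,0.5],"spin":0},{"gripper":0.2,"dp":[-28,7.5,0.5],"spin":0},{"gripper":0.2,"dp":[-28,7.5,0.5],"spin":0},{"gripper":0.2,"dp":[-28,7.5,0.5],"spin":0}]' >/dev/null
python3 -m jog '[{"gripper":0.2,"dp":[-28,7.5,0.5],"spin":0},{"gripper":0.2,"dp":[-28,7.5,0.5],"spin":0},{"gripper":0.2,"dp":[-28,7.5,0.5],"spin":0},{"gripper":0.2,"dp":[-28,7.5,0.5],"spin":0},{"gripper":0.2,"dp":[-28,7.5,0.5],"spin":0},{"gripper":0.2,"dp":[-28,7.5,0.5],"spin":0},{"gripper":0.2,"dp":[-28,7.5,0.5],"spin":0},{"gripper":0.2,"dp":[-28,7.5,0.5],"spin":0}]' >/dev/null
python3 -m jog '[{"gripper":0.2,"dp":[-28,7.5,0.5],"spin":0},{"gripper":0.2,"dp":[-19,5,0.5],"spin":0},{"gripper":0.2,"dp":[-10,2.5,0],"spin":0},{"gripper":0.2,"dp":[0,0,0],"spin":0},{"gripper":0.2,"dp":[0,0,0],"spin":0},{"gripper":0.2,"dp":[0,0,0],"spin":0}]' >/dev/null
python3 to.py 568,279.5,140
python3 - <<'E'
from h import *
for n in("top","side"):
    p,d=imaging.grab_frame(n); cv2.imwrite(f"pics/{n}3.png",p[:,:,::-1])
b=cv2.imread('pics/side3.png')[120:270,230:380]
cv2.imwrite('pics/c4.png',cv2.resize(b,(500,500)))
E
```

```text
t 18.68 pos [566.5 270.5 205.8] yaw -101.59 w 32.3 gf 50.3 F [-0.9  0.8 -4.3]
568,279.5,140 dp [-8.2  1.7 65.9]
toolz [ 0.024  0.01  -1.   ] q [ 0.45  0.37 -0.09  1.09 -0.   -0.92]
```

View pics/c4.png

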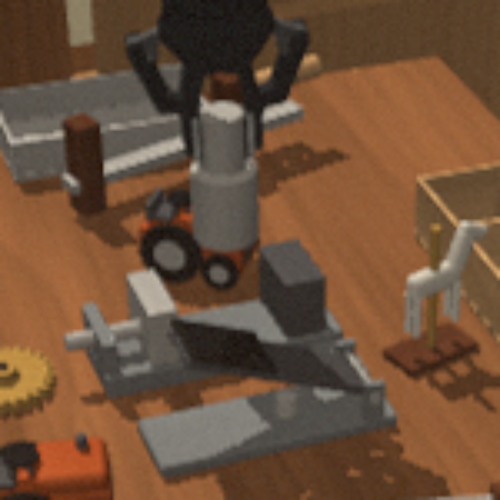

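The barrel is held upright at (225,170), above the empty bed between the jaw (150,290) and anvil (293,290).

```bash

python3 -m jog '[{"gripper":0.2,"dp":[-8,2,0],"spin":0},{"gripper":0.2,"dp":[0,0,20],"spin":0},{"gripper":0.2,"dp":[0,0,20],"spin":0},{"gripper":0.2,"dp":[0,0,20],"spin":0},{"gripper":0.2,"dp":[0,0,15],"spin":0},{"gripper":0.2,"dp":[0,0,10],"spin":0},{"gripper":0.2,"dp":[0,0,0],"spin":0},{"gripper":0.2,"dp":[0,0,0],"spin":0}]' >/dev/null
python3 to.py 568,279.5,112
```

```text
t 19.45 pos [568.6 280.7 121.7] yaw -101.57 w 32.6 gf 50.3 F [ 0.3 -0.1 -5. ]
568,279.5,112 dp [1.4 0.6 9.6]
toolz [ 0.025  0.011 -1.   ] q [ 0.46  0.44 -0.19  0.92 -0.   -0.91]
```

```bash

python3 -m jog '[{"gripper":0.2,"dp":[0,0,5],"spin":0},{"gripper":0.2,"dp":[0,0,3],"spin":0},{"gripper":0.2,"dp":[0,0,0],"spin":0},{"gripper":0.2,"dp":[0,0,1],"spin":0},{"gripper":0.2,"dp":[0,0,0],"spin":0}]' >/dev/null
python3 to.py
python3 -m jog '[{"gripper":0.2,"dp":[0,0,1],"spin":0},{"gripper":0.2,"dp":[0,0,0],"spin":0}]' >/dev/null
python3 to.py
```

```text
t 19.87 pos [569.  281.1 113. ] yaw -101.55 w 32.5 gf 50.3 F [-0.1 -0.6 -3.7]
toolz [ 0.025  0.012 -1.   ] q [ 0.46  0.44 -0.2   0.9  -0.   -0.91]
t 20.03 pos [569.1 281.1 112. ] yaw -101.54 w 32.1 gf 50.5 F [ 0.4 -0.6 -4.5]
toolz [ 0.026  0.012 -1.   ] q [ 0.46  0.44 -0.2   0.9  -0.   -0.91]
```

```bash

python3 -m jog '[{"gripper":0.2,"dp":[0,0,1],"spin":0},{"gripper":0.2,"dp":[0,0,0],"spin":0}]' >/dev/null
python3 to.py
python3 -m jog '[{"gripper":0.2,"dp":[0,0,1],"spin":0},{"gripper":0.2,"dp":[0,0,0],"spin":0}]' >/dev/null
python3 to.py
```

```text
t 20.2 pos [569.3 281.2 111.8] yaw -101.54 w 32.2 gf 51.9 F [-1.4 -0.4  4.1]
toolz [ 0.026  0.012 -1.   ] q [ 0.46  0.44 -0.2   0.9  -0.   -0.91]
t 20.37 pos [569.4 281.3 111.8] yaw -101.54 w 32.4 gf 53.3 F [-4.3 -2.  11. ]
toolz [ 0.027  0.012 -1.   ] q [ 0.46  0.44 -0.2   0.9  -0.   -0.91]
```

```bash

python3 -m jog '[{"gripper":1,"dp":[0,0,-1],"spin":0},{"gripper":1,"dp":[0,0,0],"spin":0},{"gripper":1,"dp":[0,0,0],"spin":0},{"gripper":1,"dp":[0,0,-10],"spin":0},{"gripper":1,"dp":[0,0,-25],"spin":0},{"gripper":1,"dp":[0,0,-30],"spin":0},{"gripper":1,"dp":[0,0,-20],"spin":0},{"gripper":1,"dp":[0,0,0],"spin":0}]' >/dev/null
python3 to.py 544,-5.5,110
```

```text
t 21.03 pos [569.4 281.3 201.6] yaw -101.54 w 85.6 gf 0.0 F [0.5 0.1 1.3]
544,-5.5,110 dp [288.  -30.   86.4]
toolz [ 0.032  0.015 -0.999] q [ 0.46  0.38 -0.09  1.07 -0.   -0.91]
```

```bash

python3 -m jog '[{"gripper":1,"dp":[29,-3,0],"spin":0},{"gripper":1,"dp":[29,-3,0],"spin":0},{"gripper":1,"dp":[29,-3,0],"spin":0},{"gripper":1,"dp":[29,-3,0],"spin":0},{"gripper":1,"dp":[29,-3,5],"spin":0},{"gripper":1,"dp":[29,-3,5],"spin":0},{"gripper":1,"dp":[29,-3,10],"spin":0},{"gripper":1,"dp":[29,-3,10],"spin":0}]' >/dev/null
python3 -m jog '[{"gripper":1,"dp":[29,-3,20],"spin":0},{"gripper":1,"dp":[27,-3,20],"spin":0},{"gripper":1,"dp":[0,0,16],"spin":0},{"gripper":1,"dp":[0,0,0],"spin":0},{"gripper":1,"dp":[0,0,0],"spin":0},{"gripper":1,"dp":[0,0,0],"spin":0}]' >/dev/null
python3 to.py 544,-5.5,33
python3 - <<'E'
from h import *
for n in("top","side"):
    p,d=imaging.grab_frame(n); cv2.imwrite(f"pics/{n}4.png",p[:,:,::-1]); np.save(f"{n}4.npy",d)
    P=cloud(n,d); z=np.where(d>0,P[...,2],-1)
    if n=='top': rect(P,comp(box(210,245,200,262)&(z>.1)&(z<.14)),'neck'); rect(P,comp(box(205,245,195,222)&(z>.065)&(z<.078)),'anvil')
    else: rect(P,comp(box(270,330,170,225)&(z>.1)&(z<.14)),'S neck')
a=cv2.imread('pics/top4.png')[190:290,190:290]; b=cv2.imread('pics/side4.png')[180:330,260:410]
cv2.imwrite('pics/c5.png',np.hstack([cv2.resize(a,(400,400)),cv2.resize(b,(400,400))]))
E
```

```text
t 22.2 pos [541.3  -6.6 106.6] yaw -101.51 w 85.4 gf 0.0 F [ 0.5  0.3 -0.1]
544,-5.5,33 dp [-0.4 -0.7 73.6]
toolz [ 0.026  0.012 -1.   ] q [-0.02  0.29 -0.44  0.81  0.01 -1.39]
neck 200 ctr [567.1 281.6] size [31.8 33.5] ang 2.5 z [0.1035 0.1253 0.1289]
anvil 388 ctr [622.5 282.3] size [36.1 65.5] ang 1.6 z [0.0686 0.0724 0.0759]
S neck 171 ctr [568.4 277.6] size [37.7 32.1] ang 70.5 z [0.1014 0.1196 0.126 ]
```

View pics/c5.png

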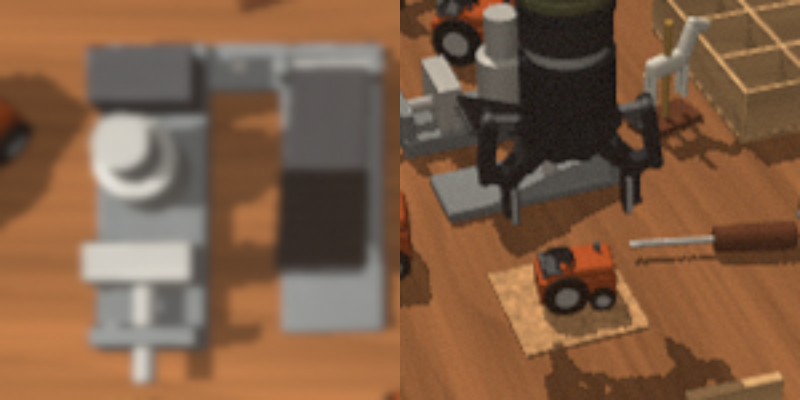

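Left crop: the barrel stands upright on the bed at (130,155), clear of jaw and anvil. Right crop: the fingers straddle the tractor at (575,275), and the screwdriver tip at (630,243) is clear of them.

```bash

python3 -m jog '[{"gripper":1,"dp":[0,0,25],"spin":0},{"gripper":1,"dp":[0,0,25],"spin":0},{"gripper":1,"dp":[0,0,15],"spin":0},{"gripper":1,"dp":[0,0,8],"spin":0},{"gripper":1,"dp":[0,0,0],"spin":0},{"gripper":0.5,"dp":[0,0,0],"spin":0},{"gripper":0.5,"dp":[0,0,0],"spin":0},{"gripper":0.5,"dp":[0,0,0],"spin":0}]' 30 >/dev/null
python3 to.py
python3 -m jog '[{"gripper":0.5,"dp":[0,0,0],"spin":0},{"gripper":0.5,"dp":[0,0,0],"spin":0},{"gripper":0.5,"dp":[0,0,0],"spin":0}]' >/dev/null
python3 to.py
```

```text
t 22.97 pos [544.1  -6.1  34.5] yaw -101.53 w 65.9 gf 33.1 F [0.5 0.7 3.5]
toolz [ 0.028  0.012 -1.   ] q [-0.02  0.38 -0.51  0.65  0.01 -1.39]
t 23.22 pos [544.1  -6.1  34.4] yaw -101.54 w 65.5 gf 33.5 F [-0.5  1.2  6.8]
toolz [ 0.028  0.012 -1.   ] q [-0.02  0.38 -0.51  0.65  0.01 -1.39]
```

```bash

python3 -m jog '[{"gripper":0.5,"dp":[0,0,-8],"spin":0},{"gripper":0.5,"dp":[0,0,-20],"spin":0},{"gripper":0.5,"dp":[0,0,-25],"spin":0},{"gripper":0.5,"dp":[0,0,-25],"spin":0},{"gripper":0.5,"dp":[0,0,-25],"spin":0},{"gripper":0.5,"dp":[0,0,-15],"spin":-0.65},{"gripper":0.5,"dp":[0,0,0],"spin":-0.65},{"gripper":0.5,"dp":[0,0,0],"spin":0}]' >/dev/null
python3 to.py 598.6,-234.4,150
python3 - <<'E'
from h import *
p,d=imaging.grab_frame('top'); P=cloud('top',d); z=np.where(d>0,P[...,2],-1)
f=lambda n,b,m: rect(P,comp(box(*b)&m),n)
f('L',(405,424,195,245),(z>.056)&(z<.068)); f('R',(434,452,195,245),(z>.056)&(z<.068)); f('floor',(414,446,195,252),(z>.005)&(z<.016))
p,d=imaging.grab_frame('side'); P=cloud('side',d); z=np.where(d>0,P[...,2],-1)
m=box(355,425,310,385)&(z>.056)&(z<.068); rect(P,m,'S cheeks')
E
```

```text
t 23.88 pos [540.3  -7.8 152.6] yaw -93.66 w 65.3 gf 34.8 F [ 0.3  0.3 -1.9]
598.6,-234.4,150 dp [222.4 -72.7   1.6]
toolz [ 0.028  0.011 -1.   ] q [-0.02  0.25 -0.38  0.91  0.01 -1.53]
L 103 ctr [ 600.8 -201. ] size [ 9.  76.4] ang 86.0 z [0.0598 0.0627 0.0657]
R 127 ctr [ 596.9 -268. ] size [10.4 75.2] ang 87.0 z [0.0578 0.0622 0.0658]
floor 527 ctr [ 599.  -238.1] size [61.4 76.4] ang 86.5 z [0.0066 0.0104 0.0143]
S cheeks 427 ctr [ 598.7 -238.8] size [80.2 76.3] ang 86.0 z [0.057  0.0615 0.0638]
```

```bash

python3 -m jog '[{"gripper":0.5,"dp":[20,-7,0],"spin":0},{"gripper":0.5,"dp":[29,-9.4,0],"spin":0},{"gripper":0.5,"dp":[29,-9.4,0],"spin":0},{"gripper":0.5,"dp":[29,-9.4,0],"spin":0},{"gripper":0.5,"dp":[29,-9.4,0],"spin":0},{"gripper":0.5,"dp":[29,-9.4,0],"spin":0},{"gripper":0.5,"dp":[29,-9.4,0],"spin":0},{"gripper":0.5,"dp":[29,-9.4,0],"spin":0}]' >/dev/null
python3 -m jog '[{"gripper":0.5,"dp":[0,0,15],"spin":0},{"gripper":0.5,"dp":[0,0,15],"spin":0},{"gripper":0.5,"dp":[0,0,0],"spin":0},{"gripper":0.5,"dp":[0,0,0],"spin":0}]' >/dev/null
python3 to.py 599.3,-236,41.4 598.8,-236,90
```

```text
t 24.98 pos [ 596.7 -234.   117.8] yaw -93.82 w 65.6 gf 34.7 F [ 0.3 -0.2 -0.8]
599.3,-236,41.4 dp [ 2.9 -1.2 76.4]
598.8,-236,90 dp [ 2.2 -1.7 27.8]
toolz [ 0.021  0.013 -1.   ] q [-0.38  0.46 -0.16  0.94  0.02 -1.89]
```

```bash

python3 -m jog '[{"gripper":0.5,"dp":[2.5,-1.2,15],"spin":0},{"gripper":0.5,"dp":[0,0,15],"spin":0},{"gripper":0.5,"dp":[0,0,15],"spin":0},{"gripper":0.5,"dp":[0,0,15],"spin":0},{"gripper":0.5,"dp":[0,0,10],"spin":0},{"gripper":0.5,"dp":[0,0,3],"spin":0},{"gripper":0.5,"dp":[0,0,0],"spin":0},{"gripper":0.5,"dp":[0,0,0],"spin":0}]' >/dev/null
python3 to.py 599.3,-236,41.4
python3 - <<'E'
from h import *
p,d=imaging.grab_frame('side'); cv2.imwrite('pics/c6.png',cv2.resize(p[290:410,330:450,::-1],(600,600),interpolation=cv2.INTER_CUBIC))
E
```

```text
t 25.65 pos [ 601.7 -236.3   47.4] yaw -93.74 w 65.5 gf 34.7 F [ 0.3  0.5 -1.8]
599.3,-236,41.4 dp [-0.1  2.6  6. ]
toolz [ 0.026  0.011 -1.   ] q [-0.38  0.53 -0.22  0.8   0.02 -1.89]
```

View pics/c6.png

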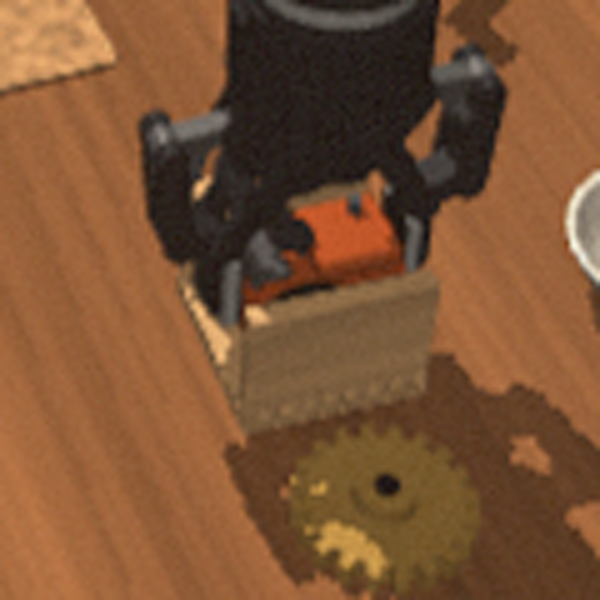

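The tractor sits between the cheeks at (330,250), just above the floor. I'll lower it the rest of the way.

```bash

python3 -m jog '[{"gripper":0.5,"dp":[0,2.5,3],"spin":0},{"gripper":0.5,"dp":[0,0,2],"spin":0},{"gripper":0.5,"dp":[0,0,0],"spin":0},{"gripper":0.5,"dp":[0,0,0],"spin":0}]' >/dev/null
python3 to.py
python3 -m jog '[{"gripper":0.5,"dp":[0,0,1.5],"spin":0},{"gripper":0.5,"dp":[0,0,0],"spin":0}]' >/dev/null
python3 to.py
```

```text
t 26.03 pos [ 598.9 -236.2   41.8] yaw -93.76 w 65.7 gf 34.8 F [-0.4 -0.1 -1.2]
toolz [ 0.025  0.011 -1.   ] q [-0.39  0.53 -0.23  0.78  0.02 -1.89]
t 26.2 pos [ 599.  -236.2   41.4] yaw -93.75 w 65.8 gf 35.9 F [-3.   0.2  8.8]
toolz [ 0.026  0.011 -1.   ] q [-0.39  0.53 -0.23  0.78  0.02 -1.89]
```

```bash

python3 -m jog '[{"gripper":1,"dp":[0,0,-1],"spin":0},{"gripper":1,"dp":[0,0,0],"spin":0},{"gripper":1,"dp":[0,0,0],"spin":0},{"gripper":1,"dp":[0,0,-10],"spin":0},{"gripper":1,"dp":[0,0,-25],"spin":0},{"gripper":1,"dp":[0,0,-35],"spin":0},{"gripper":1,"dp":[0,0,-35],"spin":0},{"gripper":1,"dp":[0,0,-35],"spin":0}]' >/dev/null
python3 -m jog '[{"gripper":0,"dp":[-20,-5,0],"spin":0},{"gripper":0,"dp":[-30,-5,0],"spin":0},{"gripper":0,"dp":[-30,-5,0],"spin":0},{"gripper":0,"dp":[-30,-5,0],"spin":0},{"gripper":0,"dp":[-30,-5,0],"spin":0},{"gripper":0,"dp":[-30,-5,0],"spin":0},{"gripper":0,"dp":[-30,-5,0],"spin":0},{"gripper":0,"dp":[0,0,0],"spin":0}]' 40 >/dev/null
python3 to.py 529,164,160
python3 - <<'E'
from h import *
p,d=imaging.grab_frame('top'); cv2.imwrite('pics/top7.png',p[:,:,::-1]); P=cloud('top',d); z=np.where(d>0,P[...,2],-1)
hsv=cv2.cvtColor(p[:,:,::-1].copy(),cv2.COLOR_BGR2HSV); b=box(416,444,195,250)
org=(hsv[...,0]<12)&(hsv[...,1]>190)&(z>.02)
rect(P,comp(b&org),'tractor orange'); rect(P,comp(b&(z>.04)&~((z>.056)&(abs(P[...,1]+.2345)>.028))&(abs(P[...,1]+.2345)<.027)),'tractor all')
p,d=imaging.grab_frame('side'); cv2.imwrite('pics/side7.png',p[:,:,::-1])
a=cv2.imread('pics/top7.png')[185:265,390:490]; b=cv2.imread('pics/side7.png')[290:400,330:440]
cv2.imwrite('pics/c7.png',np.hstack([cv2.resize(a,(400,320)),cv2.resize(b,(320,320))]))
E
```

```text
t 27.53 pos [644.5 -35.3 185.3] yaw -93.45 w -0.2 gf 0.0 F [-0.3 -0.6  0.3]
529,164,160 dp [-191.6  128.    25. ]
toolz [ 0.027  0.014 -1.   ] q [-0.06  0.41 -0.07  1.06  0.02 -1.57]Traceback (most recent call last):
  File "<stdin>", line 5, in <module>
  File "h.py", line 11, in comp
    n,l,s,_=cv2.connectedComponentsWithStats(m.astype(np.uint8)); return l==1+np.argmax(s[1:,4])
                                                                              ~~~~~~~~~^^^^^^^^^
    return _wrapfunc(a, 'argmax', axis=axis, out=out, **kwds)
    return bound(*args, **kwds)
ValueError: attempt to get argmax of an empty sequence
```

```bash

python3 -m jog '[{"gripper":0,"dp":[-24,16,0],"spin":0},{"gripper":0,"dp":[-24,16,0],"spin":0},{"gripper":0,"dp":[-24,16,0],"spin":0},{"gripper":0,"dp":[-24,16,0],"spin":0},{"gripper":0,"dp":[-24,16,0],"spin":0},{"gripper":0,"dp":[-24,16,5],"spin":0},{"gripper":0,"dp":[-24,16,10],"spin":0},{"gripper":0,"dp":[-23,16,10],"spin":0}]' >/dev/null
python3 -m jog '[{"gripper":0,"dp":[0,0,0],"spin":0},{"gripper":0,"dp":[0,0,0],"spin":0},{"gripper":0,"dp":[0,0,0],"spin":0}]' >/dev/null
python3 to.py 529,164,115
python3 - <<'E'
from h import *
p,d=imaging.grab_frame('top'); cv2.imwrite('pics/top8.png',p[:,:,::-1]); P=cloud('top',d); z=np.where(d>0,P[...,2],-1)
hsv=cv2.cvtColor(p[:,:,::-1].copy(),cv2.COLOR_BGR2HSV); b=box(414,446,195,250)
y=P[...,1]-(-.2345)+.065*(P[...,0]-.599)
rect(P,b&(hsv[...,0]<14)&(hsv[...,1]>185)&(z>.02)&(abs(y)<.027),'tractor orange')
rect(P,comp(b&(z>.03)&(abs(y)<.026)),'tractor all')
rect(P,comp(box(210,245,200,262)&(z>.1)&(z<.14)),'neck')
p,d=imaging.grab_frame('side'); cv2.imwrite('pics/side8.png',p[:,:,::-1])
a=cv2.imread('pics/top8.png')[185:265,390:470]; b=cv2.imread('pics/side8.png')[140:400,230:440]
cv2.imwrite('pics/c8.png',np.hstack([cv2.resize(a,(350,350)),cv2.resize(b,(440,350*1)),]))
E
```

```text
t 28.5 pos [529.4 158.1 159.4] yaw -93.77 w 0.0 gf 0.0 F [ 0.5 -0.3 -0.5]
529,164,115 dp [-5.3  1.9 44.5]
toolz [ 0.026  0.011 -1.   ] q [ 0.29  0.26 -0.35  0.94  0.   -1.22]
tractor orange 123 ctr [ 596.2 -234.4] size [33.1 58.4] ang 88.5 z [0.0452 0.054  0.0578]
tractor all 469 ctr [ 598.  -235.3] size [47.2 65.4] ang 86.9 z [0.0345 0.0507 0.0589]Traceback (most recent call last):
  File "<stdin>", line 7, in <module>
  File "h.py", line 11, in comp
    n,l,s,_=cv2.connectedComponentsWithStats(m.astype(np.uint8)); return l==1+np.argmax(s[1:,4])
                                                                              ~~~~~~~~~^^^^^^^^^
    return _wrapfunc(a, 'argmax', axis=axis, out=out, **kwds)
    return bound(*args, **kwds)
ValueError: attempt to get argmax of an empty sequence
```

```bash

python3 -m jog '[{"gripper":0,"dp":[-5,2,10],"spin":0},{"gripper":0,"dp":[0,0,15],"spin":0},{"gripper":0,"dp":[0,0,15],"spin":0},{"gripper":0,"dp":[0,0,5],"spin":0},{"gripper":0,"dp":[0,0,5],"spin":0},{"gripper":0,"dp":[0,0,5],"spin":0},{"gripper":0,"dp":[0,0,0],"spin":0}]' >/dev/null
python3 to.py
python3 -m jog '[{"gripper":0,"dp":[0,0,4],"spin":0},{"gripper":0,"dp":[0,0,4],"spin":0},{"gripper":0,"dp":[0,0,4],"spin":0},{"gripper":0,"dp":[0,0,4],"spin":0},{"gripper":0,"dp":[0,0,4],"spin":0},{"gripper":0,"dp":[0,0,0],"spin":0}]' >/dev/null
python3 to.py 529,164,72
```

```text
t 29.13 pos [529.  164.4 103.7] yaw -93.78 w 0.3 gf 2.0 F [ 0.5 -1.3  3.4]
toolz [ 0.026  0.011 -1.   ] q [ 0.3   0.32 -0.41  0.81  0.   -1.21]
t 29.63 pos [529.5 165.1  84.5] yaw -93.75 w -0.1 gf 3.7 F [-1.9  0.1  8.5]
529,164,72 dp [ 1.3  0.8 12.5]
toolz [ 0.026  0.012 -1.   ] q [ 0.3   0.34 -0.43  0.77  0.   -1.21]
```

```bash

python3 -m jog '[{"gripper":0,"dp":[0,0,4],"spin":0},{"gripper":0,"dp":[0,0,4],"spin":0},{"gripper":0,"dp":[0,0,3],"spin":0},{"gripper":0,"dp":[0,0,0],"spin":0}]' >/dev/null
python3 to.py
python3 -m jog '[{"gripper":0,"dp":[0,0,2],"spin":0},{"gripper":0,"dp":[0,0,0],"spin":0}]' >/dev/null
python3 to.py
python3 -m jog '[{"gripper":0,"dp":[0,0,1],"spin":0},{"gripper":0,"dp":[0,0,0],"spin":0}]' >/dev/null
python3 to.py
```

```text
t 29.97 pos [529.  165.2  73.7] yaw -93.74 w 0.1 gf 4.8 F [-4.9 -0.6 10.3]
toolz [ 0.025  0.012 -1.   ] q [ 0.3   0.35 -0.44  0.75  0.   -1.2 ]
t 30.13 pos [529.1 165.2  72. ] yaw -93.74 w 0.0 gf 5.1 F [-4.3  0.4 10.5]
toolz [ 0.025  0.012 -1.   ] q [ 0.3   0.35 -0.44  0.75  0.   -1.2 ]
t 30.3 pos [529.  165.2  71.6] yaw -93.74 w 0.3 gf 7.6 F [-6.9 -0.5 15.1]
toolz [ 0.025  0.012 -1.   ] q [ 0.3   0.35 -0.45  0.75  0.   -1.2 ]
```

Force is rising with no further travel, so this is the stop. I'll press a little more, hold, then rise gently.

```bash

python3 -m jog '[{"gripper":0,"dp":[0,0,1],"spin":0},{"gripper":0,"dp":[0,0,0],"spin":0},{"gripper":0,"dp":[0,0,0],"spin":0},{"gripper":0,"dp":[0,0,0],"spin":0},{"gripper":0,"dp":[0,0,0],"spin":0},{"gripper":0,"dp":[0,0,0],"spin":0},{"gripper":0,"dp":[0,0,0],"spin":0},{"gripper":0,"dp":[0,0,0],"spin":0}]' >/dev/null
python3 to.py
python3 -m jog '[{"gripper":0,"dp":[0,0,-6],"spin":0},{"gripper":0,"dp":[0,0,-6],"spin":0},{"gripper":0,"dp":[0,0,-6],"spin":0},{"gripper":0,"dp":[0,0,-6],"spin":0},{"gripper":0,"dp":[0,0,-8],"spin":0},{"gripper":0,"dp":[0,0,-8],"spin":0},{"gripper":0,"dp":[0,0,-15],"spin":0},{"gripper":0,"dp":[0,0,-25],"spin":0}]' >/dev/null
python3 -m jog '[{"gripper":0,"dp":[10,0,-25],"spin":0},{"gripper":0,"dp":[30,0,-25],"spin":0},{"gripper":0,"dp":[30,0,0],"spin":0},{"gripper":0,"dp":[30,0,0],"spin":0},{"gripper":0,"dp":[30,0,0],"spin":0},{"gripper":0,"dp":[30,0,0],"spin":0},{"gripper":0,"dp":[0,0,0],"spin":0},{"gripper":0,"dp":[0,0,0],"spin":0}]' >/dev/null
python3 to.py
python3 - <<'E'
from h import *
p,d=imaging.grab_frame('top'); cv2.imwrite('pics/top9.png',p[:,:,::-1]); P=cloud('top',d); z=np.where(d>0,P[...,2],-1)
def f(n,m):
    rect(P,comp(m),n) if m.any() else print(n,'none')
f('neck',box(205,245,200,262)&(z>.1)&(z<.14)); f('jaw',box(205,245,245,275)&(z>.065)&(z<.078)); f('anvil',box(205,245,195,222)&(z>.065)&(z<.078))
f('pedal',box(258,290,205,275)&(z>.03))
p,d=imaging.grab_frame('side'); cv2.imwrite('pics/side9.png',p[:,:,::-1])
a=cv2.imread('pics/top9.png')[180:290,190:460]; b=cv2.imread('pics/side9.png')[150:400,230:440]
cv2.imwrite('pics/c9.png',np.hstack([cv2.resize(a,(500,204*2)),cv2.resize(b,(300,408))]))
E
```

```text
t 30.97 pos [529.  165.3  71.4] yaw -93.74 w 0.0 gf 11.1 F [-9.3 -1.4 22.3]
toolz [ 0.025  0.012 -1.   ] q [ 0.3   0.35 -0.45  0.74  0.   -1.2 ]
t 32.3 pos [514.2   2.8 196.3] yaw -93.92 w -0.0 gf 0.0 F [-0.3 -0.3 -0.1]
toolz [ 0.022  0.012 -1.   ] q [-0.    0.17 -0.37  1.01  0.01 -1.5 ]
neck 193 ctr [576.8 281.4] size [33.3 31.8] ang 87.7 z [0.1068 0.1252 0.1288]
jaw 269 ctr [505.7 278.7] size [24.2 66.2] ang 2.8 z [0.0674 0.0707 0.074 ]
anvil 379 ctr [620.8 282.1] size [40.1 65.5] ang 0.3 z [0.0687 0.0726 0.0761]
pedal 1184 ctr [568.  166.4] size [145.8  69.3] ang 1.3 z [0.0388 0.0759 0.099 ]
```

View pics/c9.png

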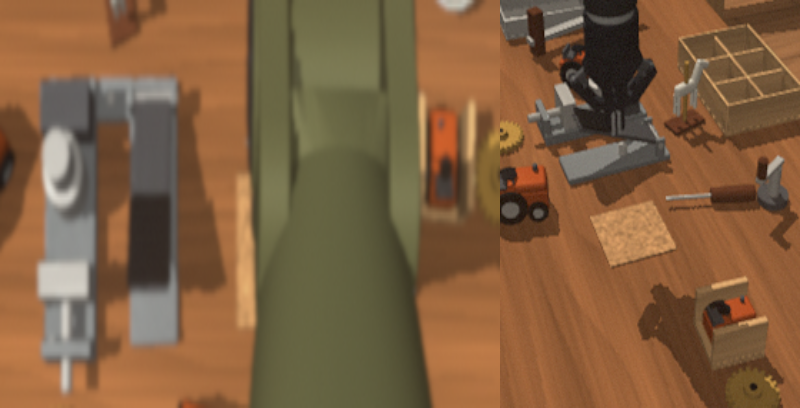

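The barrel stands upright against the anvil at (60,165), the pedal and jaw are back at rest, and the tractor is in the stall at (443,155), so I'm handing in.

```bash
python3 -c "
from rig import manip; print(manip.close_job())"
```

```text
the job is handed in; nothing more can be done
None
```

I handed the job in at about 32 s of the 72 s limit; no verdict came back, but in the last measurements the tractor stands lengthways in the stall, the barrel is upright about 2 mm from the anvil, and the pedal, held at its stop for over half a second, is back up.

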